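# Finish a stone-effect set panel: sweep it, unmask the studs and fit the bosses

### The job

Finish the stone-effect set panel. First sweep all the dried plaster chips off its front strip with the scraper block so that they drop into the aluminium catch tray at its right-hand end (as seen from the robot) (never touch a chip with the gripper itself), then stand the scraper upright in the middle of its black mat and let go. After that, lift the black masking plates off the studs and put them in the small wooden crate, and turn each square boss that lies on the table so that its four holes match the four studs of the mount of its own colour and slide it fully down, flat on the mount; do not knock over any paint pot.

Things in the scene. Friction and masses are not known exactly. Their poses are not given: they have to be found in the camera images.
- panel: fixed slate-grey stone-effect panel, 270 mm (its x) by 350 mm (its y), 40 mm thick, may be turned a little; origin at the centre of its underside on the table, z up. The front part (towards the robot) is the channel where the chips lie, see point channel; the mounts stand on the rear part, panel x 14..135 mm. A catch tray is fixed to its -y end, see point tray_floor
- channel (a point): centre of the channel floor (panel x -60.5, y 0, z 40 mm), axes as the panel's. The channel is flat, 125 mm wide (x), runs along y for the panel's 350 mm between two ribs 12 mm wide, 8 mm high, and is open at both ends; chips swept towards -y drop off the end at y = -175 mm into the catch tray
- tray_floor (a point): centre of the inner floor of the open aluminium catch tray (panel x -60, y -208.5, z 4 mm), axes as the panel's. Inside it is 164 mm (x) by 67 mm (y); its outer walls rise 34 mm above the table, and towards the panel its wall is the panel's end face
- mat: fixed black rubber mat 80 (x) by 125 (y) by 4 mm, the scraper's place; origin at the centre of its underside, on the table
- crate: fixed open wooden crate 150 (x) by 120 (y) by 60 mm high, walls and floor 5 mm, for the masking plates (they may lie on one another); origin at the centre of its underside, on the table. Crate and mat swap places from start to start
- scraper: loose scraper block, about 0.18 kg, 80 mm high: green foot 30 mm (its x) by 65 mm (its y), 24 mm high with a black rubber sole, below a wooden handle 24 mm (x) by 45 mm (y) from 24 to 80 mm height; symmetric; origin at the centre of its underside. It sweeps along its own x, either way. It starts standing upright on the mat
- chip1: loose off-white plaster chip 26 by 22 by 10 mm, 12 g, lying in the channel; origin at the centre of its underside (None if absent: two to four chips are there)
- chip2: loose off-white plaster chip 26 by 22 by 10 mm, 12 g, lying in the channel; origin at the centre of its underside (None if absent: two to four chips are there)
- chip3: loose off-white plaster chip 26 by 22 by 10 mm, 12 g, lying in the channel; origin at the centre of its underside (None if absent: two to four chips are there)
- chip4: loose off-white plaster chip 26 by 22 by 10 mm, 12 g, lying in the channel; origin at the centre of its underside (None if absent: two to four chips are there)
- mount_red: fixed red disc, 92 mm across and 2 mm thick, on the panel's rear part, with four upright steel studs 8 mm thick (tapering to 4 mm over the last 5 mm) at (+-22.5, +-22.5) mm in its own x, y, their tips 22 mm above the disc's underside; origin at the centre of the disc's underside (panel top); a fully seated boss has its origin 2 mm above this one
- mask_red: loose black masking plate sitting loosely on the studs of mount_red, turned as the mount is: 66 by 66 mm, 8 mm thick, four 11 mm through holes, 20 mm square stem aligned with the plate up to 46 mm over the underside (grip it higher than 22 mm to clear the studs); 60 g; origin: centre of its underside. None if absent (2 or 3 are there)
- boss_red: loose red square boss, 0.18 kg: 68 by 68 mm plate 10 mm thick, four through holes 12 mm wide at (+-22.5, +-22.5) mm in its own x, y, and a square 26 mm stem aligned with the plate, up to 52 mm over the underside (grip it there, fingertips above 24 mm to clear the studs); fits in any quarter turn; origin: centre of its underside. None if absent (2 or 3 are there)
- mount_blue: fixed blue disc, 92 mm across and 2 mm thick, on the panel's rear part, with four upright steel studs 8 mm thick (tapering to 4 mm over the last 5 mm) at (+-22.5, +-22.5) mm in its own x, y, their tips 22 mm above the disc's underside; origin at the centre of the disc's underside (panel top); a fully seated boss has its origin 2 mm above this one
- mask_blue: loose black masking plate sitting loosely on the studs of mount_blue, turned as the mount is: 66 by 66 mm, 8 mm thick, four 11 mm through holes, 20 mm square stem aligned with the plate up to 46 mm over the underside (grip it higher than 22 mm to clear the studs); 60 g; origin: centre of its underside. None if absent (2 or 3 are there)
- boss_blue: loose blue square boss, 0.18 kg: 68 by 68 mm plate 10 mm thick, four through holes 12 mm wide at (+-22.5, +-22.5) mm in its own x, y, and a square 26 mm stem aligned with the plate, up to 52 mm over the underside (grip it there, fingertips above 24 mm to clear the studs); fits in any quarter turn; origin: centre of its underside. None if absent (2 or 3 are there)
- mount_yellow: fixed yellow disc, 92 mm across and 2 mm thick, on the panel's rear part, with four upright steel studs 8 mm thick (tapering to 4 mm over the last 5 mm) at (+-22.5, +-22.5) mm in its own x, y, their tips 22 mm above the disc's underside; origin at the centre of the disc's underside (panel top); a fully seated boss has its origin 2 mm above this one
- mask_yellow: loose black masking plate sitting loosely on the studs of mount_yellow, turned as the mount is: 66 by 66 mm, 8 mm thick, four 11 mm through holes, 20 mm square stem aligned with the plate up to 46 mm over the underside (grip it higher than 22 mm to clear the studs); 60 g; origin: centre of its underside. None if absent (2 or 3 are there)
- boss_yellow: loose yellow square boss, 0.18 kg: 68 by 68 mm plate 10 mm thick, four through holes 12 mm wide at (+-22.5, +-22.5) mm in its own x, y, and a square 26 mm stem aligned with the plate, up to 52 mm over the underside (grip it there, fingertips above 24 mm to clear the studs); fits in any quarter turn; origin: centre of its underside. None if absent (2 or 3 are there)
- pot_grey: bystander: loose grey paint pot with black lid, 60 mm high, 60 mm across, standing on the table; origin at the centre of its underside
- pot_ochre: bystander: loose clear paint pot with orange lid, 60 mm high, 60 mm across, standing on the table; origin at the centre of its underside
- pot_white: bystander: loose white paint pot, 75 mm high, 60 mm across, standing on the table; origin at the centre of its underside
There are look-alikes about, which are no part of the job. What is shaped like the mask_red but purple is not meant.

How it is judged:
By the outcome, as a careful person would: the job done as asked, in the order asked, and still so for the second after the job is handed in, with the robot touching nothing.
Of mask_red, mask_blue, mask_yellow only 2 to 3 are there at a start; the rules pass over those that are not, and their reading is None.
Of chip1, chip2, chip3, chip4 only 2 to 4 are there at a start; the rules pass over those that are not, and their reading is None.
Of boss_red, boss_blue, boss_yellow only 2 to 3 are there at a start; the rules pass over those that are not, and their reading is None.
At some moment in a run one of boss_red, boss_blue, boss_yellow may be knocked a few centimetres aside while the robot is not near it.
It also fails if it takes over 210 s, if anything falls off the work surface, if the arm or the gripper's body presses on something with over 40 N, if the wrist force passes 120 N, or if a joint passes its speed limit or range.

### The arm

A 6-joint arm with a two-finger parallel gripper is mounted at the origin on the work surface. World frame = base frame: x ahead of the robot, y to its left, z up, the work surface at z = 0. Lengths are in m, angles in rad, forces in N, time in s.
With the tool pointing down it reaches from about 0.35 to 0.775 m from the base axis. Payload 5.5 kg.
Tool frame: the origin (TCP) lies at the very end of the fingers, on their centre line; the grasp point (between the pads) lies 19 mm behind it; z points along the fingers, y is the line along which they close (so a half turn about z gives the same grasp; the last joint's range is limited). The gripper opens to 85 mm and grips with 20 to 120 N. Pads are 22 mm wide; open, the fingers measure 114 mm over their backs; the gripper's body (76 mm by 85 mm) begins 54 mm behind the grasp point. The pads swing forward as they close: fully open they stand 13 mm farther back than shut.
Start: joints at [1.006, 0.313, 0.046, 1.304, 0, 1.431], TCP at [0.237, 0.524, 0.231] pointing down, gripper open.
Joint ranges: [-2.76, 2.76], [-0.86, 1.69], [-1.03, 1.26], [-2.2, 2.34], [-1.47, 1.5], [-3.14, 3.14]. Speed limits (rad/s): [2.57, 2.57, 3.14, 3.14, 3.14, 3.14].

### API

Orientations are given as a unit quaternion [w, x, y, z].
In Python, from workcell import get_state, read_camera, calibration, hand_in gives the robot as it stands.
- The arm moves only by the tool drive_tool, never from a script. Its argument "deltas" is a list that holds one entry, the list of rows, each a list of 7 numbers: the closure in counts, from 0 (fully open) to 255 (shut), then the shift along the tool's x, y, z in m, then the turn, a rotation vector about the tool's x, y, z in degrees. A call has 1 to 12 rows; each row is the pose to reach, as a shift and turn from the pose commanded when the call began, along the tool's axes at that moment; what a row does not reach only later rows make up. A row lasts 1/8 s, in which the tool goes at most 62.5 mm and 10.7 degrees, less where a joint would pass 70% of its speed; a pose out of reach is approached as far as the arm can. A call with a gripper value outside its range is refused whole. The fingers move at their own pace and stop on an object; "newtons" is the grip in N (left out, the last holds). Time passes only in rows, so rows that repeat a pose let the fingers close. It gives the time, the measured TCP pose, the force, the opening and the grip force at its end, in the units of the state.
- get_state(): the state, without advancing time (a new reading comes with each control period).
- read_camera(name): name is "scene" or "top" or "wrist"; returns (picture, depth): 480x640x3 uint8, red, green, blue; 480x640 float32, m along the optical axis (not along the pixel's ray), 0 where there is no reading.
- calibration(name): a dict with "mtx" (3x3 intrinsics, pixels), "world_from_camera" (4x4, takes a point from camera to world coordinates). Camera axes: x right, y up, looking along -z (the intrinsics and any distortion apply to the point x, -y, -z); pixel columns grow to the right and rows downward; lengths in m; the calibration is good to about 2 mm. A picture is of the moment at which its call begins: read the wrist's pose just before it. calibration takes no time and is no camera call; for the wrist camera it gives the pose at the moment of the call.
- hand_in(): hands the job in; it is judged then, once.
The state is a dict: "clock": time; "joint_pos": joint angles; "qvel": joint speeds; "tau": joint torques, N m; "tcp_pos": TCP position; "orientation": TCP orientation; "wrist_force": force on the tool from outside, world axes, zero at the start; "ft_torque": the same for the moment, N m; "finger_gap": finger opening in m; "grip_force": force on a finger pad.
Only numpy, scipy, OpenCV 4.12 (cv2) and the standard library are available. Lean on these libraries where they do the work, as an engineer would, in place of code of your own. Each camera call takes 0.05 s, during which the arm holds its last target. There are 200 camera calls.

## Working session

There is one attempt and no reset: what is moved stays moved. The work goes in short steps, Python scripts to look and compute and a tool call to move; the robot and the scene stay as the last step left them, time stands still between calls to the robot, and variables do not carry over. Pictures are saved under pics/ and viewed, at most 14 in all, crops included, and the job is handed in when it is done.

Besides the shell and the picture viewer there is one more tool, called after "Request:" as name(argument=value, ...), one argument or row to a line, values as JSON. drive_tool: Moves the arm, as the interface text tells. Its arguments: {"type":"object","properties":{"deltas":{"type":"array","items":{"type":"array","items":{"type":"array","items":{"type":"number"}}}},"newtons":{"type":"number"}},"required":["deltas"]}

```bash
mkdir -p pics; ls; python3 - <<'E'
from workcell import *
import cv2,numpy as np
s=get_state();print({k:np.round(v,3).tolist() for k,v in s.items()})
for n in ("top","scene"):
    p,d=read_camera(n);c=calibration(n);np.savez(f"{n}0.npz",p=p,d=d,K=c["mtx"],T=c["world_from_camera"])
    print(n,np.round(c["mtx"],1).tolist(),np.round(c["world_from_camera"],3).tolist(), [k for k in c])
    cv2.imwrite(f"pics/{n}0.png",p[:,:,::-1])
E
```

```text
pics
{'clock': 0.0, 'joint_pos': [1.006, 0.314, 0.045, 1.304, 0.0, 1.431], 'qvel': [0.0, -0.002, -0.002, -0.001, 0.0, 0.001], 'tau': [-0.001, -48.062, 29.853, 0.019, -0.0, -0.0], 'tcp_pos': [0.237, 0.523, 0.23], 'orientation': [-0.0, 0.211, 0.978, -0.001], 'wrist_force': [-0.124, -0.508, 0.318], 'ft_torque': [0.057, -0.032, -0.037], 'grip_force': 0.0, 'finger_gap': 0.085}
top [[602.3, 0.0, 318.6], [0.0, 602.3, 238.9], [0.0, 0.0, 1.0]] [[-0.01, 0.998, -0.065, 0.418], [-1.0, -0.009, 0.013, 0.057], [0.012, 0.065, 0.998, 1.305], [0.0, 0.0, 0.0, 1.0]] ['mtx', 'world_from_camera']
scene [[557.6, 0.0, 331.2], [0.0, 557.6, 247.0], [0.0, 0.0, 1.0]] [[-0.721, -0.405, 0.563, 1.303], [0.693, -0.443, 0.569, 0.851], [0.019, 0.8, 0.599, 0.921], [0.0, 0.0, 0.0, 1.0]] ['mtx', 'world_from_camera']
```

View pics/top0.png

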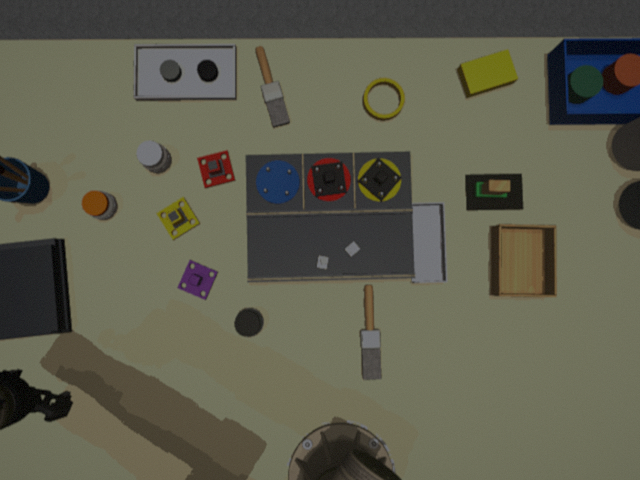

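View pics/scene0.png

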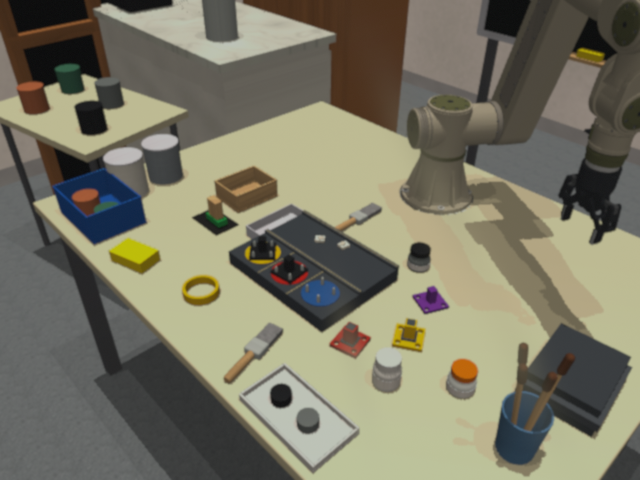

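Candidates (top image): 
- Chips: (352,249) and (322,262).
- Bosses: red (215,167) and yellow (178,217). The purple one at (198,280) is the look-alike and is ignored. 
- Masks: on the red mount (329,179) and the yellow mount (380,180). The blue mount is bare. 
- Scraper: on the mat at (492,189). The putty knives and the yellow block are decoys. 
- Crate: (524,260). 
- Pots: white (152,155), ochre (97,205), grey (248,322).

```bash
cat > h.py <<'E'
from workcell import *
import numpy as np, cv2
from scipy.spatial.transform import Rotation as R
def cloud(p,d,K,T):
    v,u=np.mgrid[:480,:640]
    c=np.stack([(u-K[0,2])/K[0,0]*d,-(v-K[1,2])/K[1,1]*d,-d],-1)
    W=c@T[:3,:3].T+T[:3,3]; W[d==0]=np.nan
    return W
def grab(n,save=None):
    c=calibration(n); p,d=read_camera(n)
    if save: cv2.imwrite(f"pics/{save}.png",p[:,:,::-1])
    return p,cloud(p,d,np.array(c["mtx"]),np.array(c["world_from_camera"]))
def rect(W,m,big=True):
    """centre, size, angle(mod 90) of the masked points in world xy"""
    m=m.astype(np.uint8)
    if big:
        n,l,s,_=cv2.connectedComponentsWithStats(m); m=(l==1+s[1:,4].argmax())
    q=W[m>0]; (c,sz,a)=cv2.minAreaRect((q[:,:2]*1000).astype(np.float32))
    return np.round(c,1),np.round(sz,1),round(a%90,1),round(float(np.nanmedian(q[:,2]))*1000,1),len(q)
def go(x,y,yaw,z):
    """rows' numbers (mm in) to bring TCP to x,y,z with tool y at yaw deg (mod 180), pointing down"""
    s=get_state();w,a,b,c=s["orientation"];r=R.from_quat([a,b,c,w])
    best=None
    for k in (0,180):
        t=np.radians(yaw+k);Y=np.array([np.cos(t),np.sin(t),0]);Z=np.array([0,0,-1.])
        g=R.from_matrix(np.stack([np.cross(Y,Z),Y,Z],1))
        v=(r.inv()*g).as_rotvec(degrees=True)
        j6=s["joint_pos"][5]
        if best is None or np.linalg.norm(v)<np.linalg.norm(best): best=v
    dp=r.inv().apply(np.array([x,y,z])/1000-s["tcp_pos"])
    print("shift",np.round(dp,4).tolist(),"turn",np.round(best,2).tolist(),"| tcp",np.round(s["tcp_pos"],4).tolist(),"j6",round(s["joint_pos"][5],2),"t",round(s["clock"],2))
E
python3 - <<'E'
from h import *
f=np.load("top0.npz");p=f["p"];W=cloud(p,f["d"],f["K"],f["T"])
H=cv2.cvtColor(p,cv2.COLOR_RGB2HSV).astype(int);Z=W[...,2]*1000
v,u=np.mgrid[:480,:640]
box=lambda a,b,c,d:(u>=a)&(u<c)&(v>=b)&(v<d)
sat=H[...,1]>130
for px in [(300,330),(205,160),(178,217),(260,250),(300,250),(352,249),(322,262),(428,240),(498,186),(470,180),(525,260),(329,176)]:
    print(px,np.round(W[px[1],px[0]]*1000,1),H[px[1],px[0]])
P=box(235,140,420,290)
print("panel",rect(W,P&(Z>30)))
print("chips",rect(W,box(340,235,365,260)&(H[...,2]>120)),rect(W,box(312,252,335,274)&(H[...,2]>120)))
print("bossR",rect(W,box(190,140,245,200)&sat&(Z<25)&(Z>4)),"bossY",rect(W,box(150,190,208,245)&sat&(Z<25)&(Z>4)))
for n,(a,b,c,d) in dict(R=(190,140,245,200),Y=(150,190,208,245)).items(): print("stem",n,rect(W,box(a,b,c,d)&(Z>40)))
print("masks stem",[rect(W,box(*b)&(Z>75)) for b in [(305,150,354,210),(356,150,408,210)]])
for n,b in dict(b=(250,155,303,208),r=(303,155,355,208),y=(355,155,408,208)).items():
    print("disc",n,rect(W,box(*b)&(H[...,1]>120)&(H[...,2]>60)))
print("mat",rect(W,box(455,165,535,220)&(H[...,2]<60)&(Z<15)),"foot",rect(W,box(460,170,530,210)&(H[...,0]>45)&(H[...,0]<85)&sat),"handle",rect(W,box(460,170,530,210)&(Z>70)))
print("crate",rect(W,box(480,215,565,305)&(Z>40)),"tray",rect(W,box(405,195,450,290)&(Z>26)&(Z<37)))
for n,b in dict(w=(130,135,175,180),o=(75,185,120,225),g=(228,302,270,345)).items(): print("pot",n,rect(W,box(*b)&(Z>50)))
E
```

```text
(300, 330) [307.5  81.8  -1. ] [ 33  51 115]
(205, 160) [677.6 285.6   4.2] [14 86 89]
(178, 217) [548.4 333.   52.5] [ 29 131  80]
(260, 250) [478.4 163.4  43. ] [ 0  0 59]
(300, 250) [477.7  79.7  41.7] [90  9 58]
(352, 249) [478.4 -29.   50.2] [108  11 120]
(322, 262) [451.9  33.9  48. ] [ 60   5 113]
(428, 240) [ 498.7 -197.6    2.6] [115  13 119]
(498, 186) [ 603.3 -328.1   83.6] [ 22 106 115]
(470, 180) [ 628.9 -292.     4.9] [39 58 31]
(525, 260) [ 453.  -405.3    9.6] [ 23 108 113]
(329, 176) [626.1  18.5  87.6] [ 0 14 36]
panel (array([550.9,   9.3]), array([271. , 367.9]), 0.9, 42.2, 21096)
chips (array([481.7, -31.4]), array([15.5, 11.2]), 33.4, 50.7, 20) (array([445.6,  35.1]), array([14.9,  6.7]), 62.0, 51.8, 14)
bossR (array([657.7, 261.6]), array([67.5, 68. ]), 14.0, 10.9, 584) bossY (array([551.5, 343.4]), array([68.4, 68.2]), 31.3, 10.7, 610)
stem R (array([658.4, 261.4]), array([27. , 25.8]), 14.8, 53.3, 168)
stem Y (array([551.8, 343. ]), array([27.2, 26.1]), 31.6, 53.0, 173)
masks stem [(array([627.4,  18.5]), array([19.9, 19.6]), 9.3, 88.7, 102), (array([625.9, -88.3]), array([19.8, 19.9]), 48.1, 88.7, 106)]
disc b (array([619.7, 124.9]), array([83.8, 90.7]), 29.4, 43.1, 1392)
disc r (array([622. ,  57.1]), array([57.7, 14. ]), 8.1, 43.3, 145)
disc y (array([ 600.1, -118.2]), array([14. , 60.1]), 48.8, 42.6, 146)
mat (array([ 603.4, -344. ]), array([124.5,  78.1]), 89.8, 5.4, 1401) foot (array([ 609. , -306.9]), array([21.3, 34.8]), 89.6, 29.3, 80) handle (array([ 605.8, -329.4]), array([46.3, 24.3]), 87.2, 84.6, 286)
crate (array([ 452.2, -391.4]), array([124.2, 150.1]), 88.7, 57.9, 1092) tray (array([ 453.1, -226.1]), array([ 8.5, 87.2]), 86.8, 33.4, 91)
pot w (array([680.3, 386.8]), array([53.7, 54.7]), 23.8, 75.2, 618)
pot o (array([579.8, 503.8]), array([51.7, 51.7]), 6.3, 60.5, 543)
pot g (array([328.4, 189.8]), array([51. , 52.5]), 42.6, 60.9, 533)
```

```bash
python3 - <<'E'
from h import *
f=np.load("top0.npz");p=f["p"];W=cloud(p,f["d"],f["K"],f["T"])*1000
v,u=np.mgrid[:480,:640];X,Y,Z=W[...,0],W[...,1],W[...,2]
box=lambda a,b,c,d:(u>=a)&(u<c)&(v>=b)&(v<d)
for b in [(340,235,365,260),(312,252,335,274)]: print("chip",rect(W/1000,box(*b)&(Z>46.5)))
# panel edges: per column/row extreme of top surface
m=(Z>34)&(Z<60)&(X>400)&(X<700)&(Y>-156)&(Y<200)
col=[(np.nanmean(Y[:,c][m[:,c]]),np.nanmin(X[:,c][m[:,c]])) for c in range(255,405)]
print("front edge",np.polyfit(*np.array(col).T,1))
row=[(np.nanmean(X[r][m[r]]),np.nanmax(Y[r][m[r]])) for r in range(160,275)]
print("left edge",np.polyfit(*np.array(row).T,1))
for r in (225,240,265): print(r,[(round(Y[r,c]),round(Z[r,c])) for c in range(406,420)])
go(606,-330,-2.8,190)
E
```

```text
chip (array([479.6, -29. ]), array([22.1, 25.4]), 43.2, 51.8, 124)
chip (array([452.9,  33.9]), array([21.7, 25.5]), 78.0, 50.8, 126)
front edge [-1.54905856e-02  4.16476308e+02]
left edge [1.29152194e-02 1.84555144e+02]
225 [(-144, 44), (-146, 42), (-149, 40), (-150, 43), (-153, 40), (-155, 39), (-157, 43), (-165, 4), (-167, 6), (-170, 2), (-172, 2), (-174, 6), (-176, 4), (-178, 5)]
240 [(-144, 42), (-146, 41), (-148, 42), (-151, 36), (-152, 39), (-154, 41), (-156, 43), (-165, 3), (-167, 3), (-169, 5), (-172, 0), (-173, 9), (-175, 6), (-177, 8)]
265 [(-143, 38), (-145, 37), (-147, 39), (-149, 41), (-151, 44), (-153, 42), (-155, 40), (-157, 44), (-166, 5), (-167, 7), (-170, 7), (-172, 4), (-174, 7), (-177, 2)]
shift [-0.6882, -0.6254, 0.0414] turn [-0.09, 0.04, 68.46] | tcp [0.2367, 0.5235, 0.2305] j6 1.43 t 0.1
```

Request:
drive_tool(
  deltas=[
    [[0,-0.344,-0.313,0.02,0,0,34],[0,-0.344,-0.313,0.02,0,0,34],[0,-0.344,-0.313,0.02,0,0,34],[0,-0.344,-0.313,0.02,0,0,34],[0,-0.344,-0.313,0.02,0,0,34],[0,-0.344,-0.313,0.02,0,0,34],[0,-0.688,-0.625,0.041,0,0,68.4],[0,-0.688,-0.625,0.041,0,0,68.4],[0,-0.688,-0.625,0.041,0,0,68.4],[0,-0.688,-0.625,0.041,0,0,68.4],[0,-0.688,-0.625,0.041,0,0,68.4],[0,-0.688,-0.625,0.041,0,0,68.4]],
  ],
)

```text
clock: 1.6
tcp_pos: [0.5349, -0.1657, 0.1979]
orientation: [-0.0, 0.724, 0.69, 0.0]
wrist_force: [0.7, -0.1, 0.5]
finger_gap: 0.0854
grip_force: 0.0
```

```bash
python3 - <<'E'
from h import *
go(606,-330,-2.8,190)
E
```

```text
shift [-0.1606, 0.0789, 0.0078] turn [-0.01, -0.03, 0.04] | tcp [0.5349, -0.1657, 0.1979] j6 1.18 t 1.6
```

Request:
drive_tool(
  deltas=[
    [[0,-0.16,0.079,0.008,0,0,0],[0,-0.16,0.079,0.008,0,0,0],[0,-0.16,0.079,0.008,0,0,0],[0,-0.16,0.079,0.008,0,0,0],[0,-0.16,0.079,0.008,0,0,0],[0,-0.16,0.079,0.008,0,0,0]],
  ],
)

```text
clock: 2.35
tcp_pos: [0.6056, -0.3258, 0.1909]
orientation: [-0.0, 0.723, 0.69, 0.0]
wrist_force: [0.2, 0.5, 0.9]
finger_gap: 0.0854
grip_force: 0.0
```

```bash
python3 - <<'E'
from h import *
go(606,-330,-2.8,40)
p,W=grab("wrist","w1")
H=cv2.cvtColor(p,cv2.COLOR_RGB2HSV).astype(int);Z=W[...,2]*1000
print("handle",rect(W,(Z>72)&(Z<95)),"foot",rect(W,(H[...,0]>45)&(H[...,0]<85)&(H[...,1]>120)&(Z>15)&(Z<40)))
E
```

```text
shift [-0.0042, 0.0006, 0.1509] turn [-0.0, -0.02, 0.13] | tcp [0.6056, -0.3258, 0.1909] j6 1.01 t 2.35
handle (array([ 602.9, -328.6]), array([45.1, 23.6]), 87.6, 83.7, 1743) foot (array([ 603.6, -306.6]), array([20.9, 29.4]), 87.3, 27.7, 469)
```

View pics/w1.png

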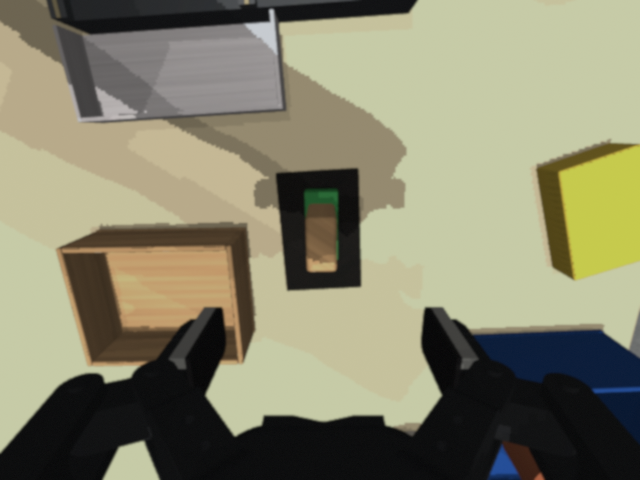

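The wrist picture shows the scraper at (321,237) on its mat and the crate at (165,310). I'll descend onto the handle.

Request:
drive_tool(
  deltas=[
    [[0,-0.003,-0.0015,0.06,0,0,0],[0,-0.003,-0.0015,0.11,0,0,0],[0,-0.003,-0.0015,0.151,0,0,0],[0,-0.003,-0.0015,0.151,0,0,0],[255,-0.003,-0.0015,0.151,0,0,0],[255,-0.003,-0.0015,0.151,0,0,0],[255,-0.003,-0.0015,0.151,0,0,0],[255,-0.003,-0.0015,0.151,0,0,0],[255,-0.003,-0.0015,0.151,0,0,0],[255,-0.003,-0.0015,0.151,0,0,0],[255,-0.003,-0.0015,0.151,0,0,0]],
  ],
  newtons=50,
)

```text
clock: 3.78
tcp_pos: [0.605, -0.3308, 0.041]
orientation: [0.001, 0.724, 0.69, 0.0]
wrist_force: [-1.1, 0.7, 5.9]
finger_gap: 0.0233
grip_force: 54.6
```

```bash
python3 - <<'E'
from h import *
go(604,-329,-2.8,190)
E
```

```text
shift [0.0016, -0.0007, -0.149] turn [0.12, 0.07, 0.05] | tcp [0.605, -0.3308, 0.041] j6 1.0 t 3.77
```

```bash
sed -i 's/    dp=r.inv/    print("other turn",round(best[2]-np.sign(best[2])*180,2))\n    dp=r.inv/' h.py; python3 - <<'E'
from h import *
go(467.5,90,90.85,190)
E
```

```text
other turn -93.6
shift [0.4136, -0.1572, -0.1498] turn [0.15, -0.04, 86.4] | tcp [0.605, -0.3308, 0.041] j6 1.0 t 3.77
```

Request:
drive_tool(
  deltas=[
    [[255,0,0,-0.06,0,0,0],[255,0,0,-0.12,0,0,0],[255,0.05,-0.02,-0.15,0,0,-10],[255,0.1,-0.04,-0.15,0,0,-20],[255,0.15,-0.06,-0.15,0,0,-30],[255,0.2,-0.08,-0.15,0,0,-40],[255,0.25,-0.1,-0.15,0,0,-50],[255,0.3,-0.12,-0.15,0,0,-60],[255,0.35,-0.14,-0.15,0,0,-70],[255,0.414,-0.157,-0.15,0,0,-80],[255,0.414,-0.157,-0.15,0,0,-90],[255,0.414,-0.157,-0.15,0,0,-93.6]],
  ],
)

```text
clock: 5.28
tcp_pos: [0.4664, 0.0921, 0.1892]
orientation: [-0.0, -0.01, 1.0, 0.0]
wrist_force: [-0.9, 0.1, -2.5]
finger_gap: 0.023
grip_force: 53.7
```

```bash
python3 - <<'E'
from h import *
go(467.5,90,90.85,78.5)
go(471,-163,90.85,78.5)
p,W=grab("top","t1")
cv2.imwrite("pics/t1c.png",cv2.resize(p[130:310,220:460,::-1],None,fx=3,fy=3))
E
```

```text
other turn -179.66
shift [-0.0012, -0.0022, 0.1107] turn [0.01, -0.03, 0.34] | tcp [0.4664, 0.0921, 0.1892] j6 0.01 t 5.28
other turn -179.66
shift [0.0006, -0.2552, 0.1107] turn [0.01, -0.03, 0.34] | tcp [0.4664, 0.0921, 0.1892] j6 0.01 t 5.28
```

View pics/t1c.png

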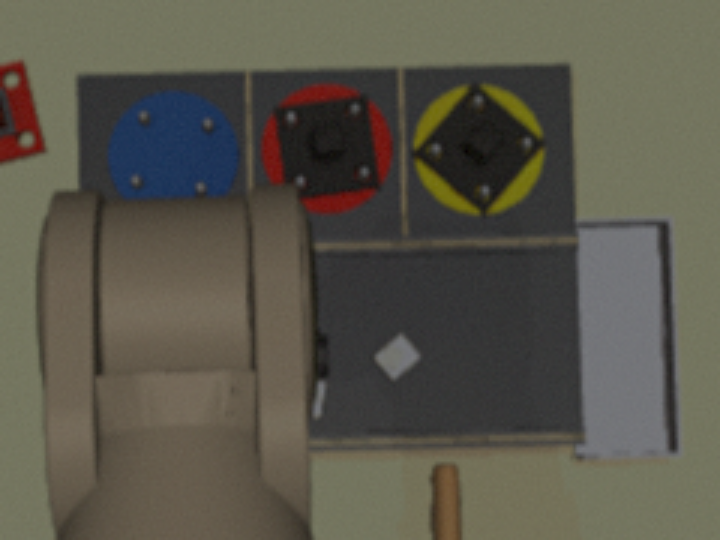

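The scraper is left of both chips, with chip 1 at (398,356) in the crop and chip 2 at (318,395) next to the arm. I'll lower it and sweep to the right.

Request:
drive_tool(
  deltas=[
    [[255,-0.001,0.008,0.05,0,0,0.3],[255,-0.001,0.008,0.09,0,0,0.3],[255,-0.001,0.008,0.108,0,0,0.3],[255,-0.001,0.008,0.111,0,0,0.3],[255,-0.001,0.008,0.111,0,0,0.3]],
  ],
)

```text
clock: 5.95
tcp_pos: [0.4683, 0.0987, 0.0788]
orientation: [0.0, -0.005, 1.0, 0.0]
wrist_force: [0.2, 0.5, -1.1]
finger_gap: 0.0236
grip_force: 53.7
```

Request:
drive_tool(
  deltas=[
    [[255,0,-0.022,0,0,0,0],[255,0,-0.044,0,0,0,0],[255,-0.001,-0.066,0,0,0,0],[255,-0.001,-0.088,0,0,0,0],[255,-0.001,-0.11,0,0,0,0],[255,-0.001,-0.132,0,0,0,0],[255,-0.002,-0.154,0,0,0,0],[255,-0.002,-0.176,0,0,0,0],[255,-0.002,-0.198,0,0,0,0],[255,-0.002,-0.22,0,0,0,0],[255,-0.003,-0.242,0,0,0,0],[255,-0.003,-0.26,0,0,0,0]],
  ],
)

```text
clock: 7.45
tcp_pos: [0.4745, -0.1625, 0.0795]
orientation: [0.001, -0.005, 1.0, -0.0]
wrist_force: [0.8, 0.1, -1.8]
finger_gap: 0.0237
grip_force: 53.6
```

Request:
drive_tool(
  deltas=[
    [[255,0,-0.004,0,0,0,0],[255,0,-0.004,0,0,0,0],[255,0,-0.004,0,0,0,0],[255,0,0,-0.05,0,0,0],[255,0,0,-0.112,0,0,0],[255,0,0,-0.112,0,0,0]],
  ],
)

```text
clock: 8.2
tcp_pos: [0.4767, -0.1619, 0.1955]
orientation: [0.004, -0.006, 1.0, -0.002]
wrist_force: [0.6, -0.0, -2.9]
finger_gap: 0.0235
grip_force: 53.8
```

```bash
python3 - <<'E'
from h import *
go(605,-344,-0.2,190)
p,W=grab("scene","s1")
p,W=grab("wrist","w2")
s=cv2.imread("pics/s1.png")[180:340,200:420]
cv2.imwrite("pics/c1.png",np.hstack([cv2.resize(s,(400,300)),cv2.resize(p[:,:,::-1],(400,300))]))
E
```

```text
other turn 90.84
shift [-0.1262, -0.1835, 0.0074] turn [-0.59, 0.2, -89.16] | tcp [0.4767, -0.1619, 0.1955] j6 -0.5 t 8.2
```

View pics/c1.png

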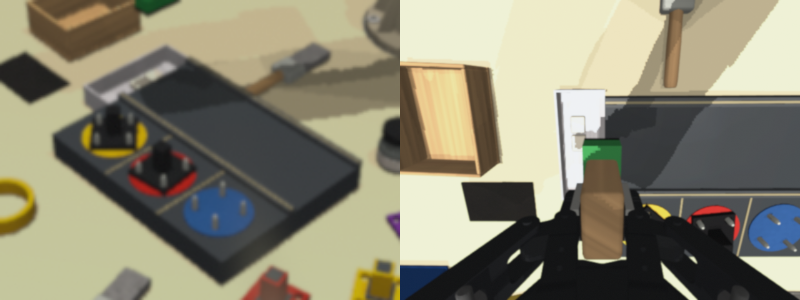

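The channel is empty and a chip shows in the tray at (578,130). I'll return the scraper to the mat.

Request:
drive_tool(
  deltas=[
    [[255,-0.03,-0.05,0.005,0,0,10],[255,-0.05,-0.08,0.005,0,0,20],[255,-0.07,-0.11,0.005,0,0,30],[255,-0.09,-0.14,0.005,0,0,40],[255,-0.1,-0.16,0.005,0,0,50],[255,-0.124,-0.186,0.005,0,0,60],[255,-0.124,-0.186,0.005,0,0,70],[255,-0.124,-0.186,0.005,0,0,80],[255,-0.124,-0.186,0.005,0,0,90.8],[255,-0.124,-0.186,0.005,0,0,90.8],[255,-0.124,-0.186,0.005,0,0,90.8]],
  ],
)

```text
clock: 9.68
tcp_pos: [0.5989, -0.3453, 0.1838]
orientation: [-0.001, 0.707, 0.707, -0.0]
wrist_force: [0.3, 0.5, -2.0]
finger_gap: 0.0233
grip_force: 53.7
```

```bash
python3 - <<'E'
from h import *
go(603,-346,-0.2,43)
p,W=grab("wrist","w3")
Z=W[...,2]*1000
m=(p.max(2)<45)&(Z>0)&(Z<12)
print("mat",rect(W,m))
p,W=grab("top","t2")
cv2.imwrite("pics/t2c.png",cv2.resize(p[140:300,240:560,::-1],None,fx=2.4,fy=2.4))
E
```

```text
other turn -179.85
shift [-0.0009, 0.0044, 0.1408] turn [-0.12, -0.09, 0.15] | tcp [0.5989, -0.3453, 0.1838] j6 0.93 t 9.68
mat (array([ 600.8, -341. ]), array([ 76.8, 120.7]), 0.6, 3.9, 6252)
```

View pics/t2c.png

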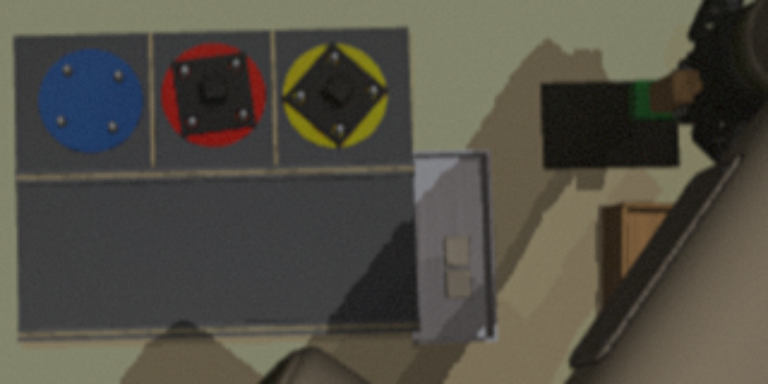

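Both chips lie in the tray at (457,250) and (457,283), and the channel is clear. I'll set the scraper down.

Request:
drive_tool(
  deltas=[
    [[255,0,0.0033,0.05,0,0,0],[255,0,0.0033,0.1,0,0,0],[255,0,0.0033,0.135,0,0,0],[255,0,0.0033,0.14,0,0,0],[255,0,0.0033,0.142,0,0,0],[255,0,0.0033,0.142,0,0,0]],
  ],
)

```text
clock: 10.52
tcp_pos: [0.604, -0.3468, 0.0456]
orientation: [0.002, 0.708, 0.706, 0.0]
wrist_force: [0.4, 0.2, -2.1]
finger_gap: 0.0235
grip_force: 53.7
```

Request:
drive_tool(
  deltas=[
    [[255,0,-0.001,0.003,0,0,0],[255,0,-0.001,0.004,0,0,0],[255,0,-0.001,0.004,0,0,0]],
  ],
)

```text
clock: 10.9
tcp_pos: [0.6022, -0.3465, 0.0409]
orientation: [0.001, 0.709, 0.706, 0.0]
wrist_force: [-1.5, -0.2, 5.5]
finger_gap: 0.0233
grip_force: 54.5
```

Contact. I'll release and lift, then measure the scraper, the crate and the masks.

Request:
drive_tool(
  deltas=[
    [[0,0,0,0,0,0,0],[0,0,0,0,0,0,0],[0,0,0,0,0,0,0],[0,0,0,0,0,0,0],[0,0,0,-0.05,0,0,0],[0,0,0,-0.1,0,0,0],[0,0,0,-0.16,0,0,0],[0,0,0,-0.16,0,0,0]],
  ],
)

```text
clock: 11.9
tcp_pos: [0.6043, -0.3478, 0.2062]
orientation: [0.006, 0.709, 0.706, 0.001]
wrist_force: [1.2, -0.6, 0.0]
finger_gap: 0.0855
grip_force: 0.0
```

```bash
python3 - <<'E'
from h import *
p,W=grab("wrist","w4");Z=W[...,2]*1000;X=W[...,0]*1000
print("handle",rect(W,(Z>74)&(Z<95)),"mat",rect(W,(p.max(2)<45)&(Z>0)&(Z<12)))
print("crate",rect(W,(Z>45)&(Z<65)&(X<540)&(W[...,1]<-.3)))
go(605,-88.3,48,220)
go(560,-88.3,0,230)
E
```

```text
handle (array([ 851.9, -479.8]), array([ 72. , 169.8]), 60.7, 83.7, 3041) mat (array([ 600.6, -341.1]), array([ 77.1, 120.9]), 0.5, 3.9, 6057)
crate (array([ 449.3, -390.7]), array([120.3, 151.5]), 88.2, 57.8, 5603)
other turn 131.77
shift [0.2586, 0.0009, -0.0182] turn [0.19, 0.33, -48.23] | tcp [0.6032, -0.347, 0.2028] j6 0.94 t 11.95
other turn 179.77
shift [0.2584, -0.0441, -0.0284] turn [0.3, 0.21, -0.23] | tcp [0.6032, -0.347, 0.2028] j6 0.94 t 11.95
```

Request:
drive_tool(
  deltas=[
    [[0,0.06,-0.002,-0.02,0,0,0],[0,0.12,-0.005,-0.02,0,0,0],[0,0.18,-0.01,-0.02,0,0,0],[0,0.24,-0.015,-0.02,0,0,0],[0,0.31,-0.015,-0.02,0.3,0.2,0],[0,0.31,-0.015,-0.02,0.3,0.2,0],[0,0.31,-0.015,-0.02,0.3,0.2,0],[0,0.31,-0.015,-0.02,0.3,0.2,0]],
  ],
)

```text
clock: 12.95
tcp_pos: [0.5879, -0.0372, 0.2186]
orientation: [-0.003, 0.709, 0.705, -0.001]
wrist_force: [1.0, -0.2, 1.0]
finger_gap: 0.0856
grip_force: 0.0
```

```bash
cat >> h.py <<'E'
def studs(W,xy,p,r=50):
    """stud tops near xy (mm): points above the disc/plate"""
    Q=W*1000; m=(np.hypot(Q[...,0]-xy[0],Q[...,1]-xy[1])<r)&(Q[...,2]>54)&(Q[...,2]<70)
    n,l,s,c=cv2.connectedComponentsWithStats(m.astype(np.uint8))
    return [np.round(np.append(np.nanmedian(Q[l==i],0),s[i,4]),1).tolist() for i in range(1,n) if s[i,4]>3]
E
python3 - <<'E'
from h import *
p,W=grab("wrist","w5");Q=W*1000;Z=Q[...,2]
np.savez("w5.npz",p=p,W=W)
near=lambda x,y,r=45:np.hypot(Q[...,0]-x,Q[...,1]-y)<r
for n,x,y in [("red",626,18),("yel",625,-88)]:
    print(n,"stem",rect(W,near(x,y,25)&(Z>80)),"plate",rect(W,near(x,y,52)&(p.max(2)<75)&(Z>46)&(Z<54)), studs(W,(x,y),p))
print("blue",studs(W,(622,125),p), rect(W,near(622,125,60)&(p[...,2]>1.5*p[...,0].astype(int))&(p[...,2]>60)))
go(624,-88.3,48,100)
E
```

```text
red stem (array([624.8,  20. ]), array([20.1, 20. ]), 7.8, 87.6, 672) plate (array([625. ,  19.9]), array([66.3, 65.7]), 7.7, 49.8, 4159) [[643.4, 45.0, 59.4, 75.0], [599.6, 39.5, 59.6, 72.0], [615.7, 26.7, 62.6, 55.0], [649.1, 1.2, 59.6, 68.0], [605.4, -4.7, 59.6, 65.0]]
yel stem (array([623.3, -86.6]), array([20.1, 19.6]), 47.5, 87.6, 533) plate (array([623.4, -87.1]), array([66.4, 66.6]), 48.6, 49.8, 2740) [[621.0, -54.0, 59.5, 58.0], [620.7, -79.8, 61.9, 166.0], [654.8, -83.6, 59.5, 59.0], [591.9, -87.8, 59.2, 58.0], [625.1, -117.1, 59.0, 53.0]]
blue [[595.3, 107.4, 59.6, 96.0], [639.6, 102.2, 59.4, 94.0]] (array([620.2, 113.6]), array([62.3, 92.2]), 89.8, 41.9, 7803)
other turn 131.64
shift [-0.051, 0.0371, 0.1183] turn [-0.24, -0.33, -48.36] | tcp [0.588, -0.0374, 0.2187] j6 1.38 t 13.0
```

View pics/w5.png

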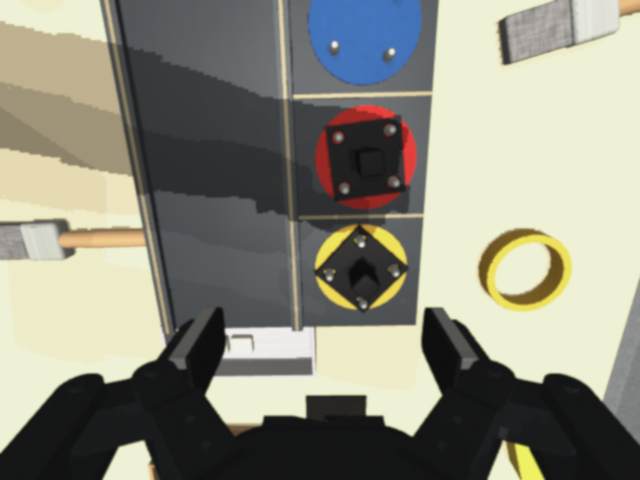

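The wrist view shows the yellow mask at (361,267), the red mask at (370,160) and blue bare at (365,30). I'll pick the yellow mask first.

Request:
drive_tool(
  deltas=[
    [[0,-0.02,0.018,0.04,0,0,-10],[0,-0.049,0.036,0.08,0,0,-20],[0,-0.049,0.036,0.09,0,0,-30],[0,-0.049,0.036,0.09,0,0,-40],[0,-0.049,0.036,0.09,-0.2,-0.3,-48.6],[0,-0.049,0.036,0.09,-0.2,-0.3,-48.6],[0,-0.049,0.036,0.09,-0.2,-0.3,-48.6]],
  ],
)

```text
clock: 13.88
tcp_pos: [0.6233, -0.0857, 0.1289]
orientation: [-0.0, 0.357, 0.934, 0.0]
wrist_force: [-0.0, 0.8, -1.1]
finger_gap: 0.0854
grip_force: 0.0
```

```bash
python3 - <<'E'
from h import *
go(623.3,-86.4,48.6,68.5)
E
```

```text
other turn 179.54
shift [-0.0005, -0.0005, 0.0604] turn [0.01, -0.02, -0.46] | tcp [0.6233, -0.0857, 0.1289] j6 0.47 t 13.88
```

Request:
drive_tool(
  deltas=[
    [[0,0,0,0.03,0,0,0],[0,-0.0005,-0.0005,0.06,0,0,-0.4],[0,-0.0005,-0.0005,0.0605,0,0,-0.4],[255,-0.0005,-0.0005,0.0605,0,0,-0.4],[255,-0.0005,-0.0005,0.0605,0,0,-0.4],[255,-0.0005,-0.0005,0.0605,0,0,-0.4],[255,-0.0005,-0.0005,0.0605,0,0,-0.4],[255,-0.0005,-0.0005,0.0605,0,0,-0.4],[255,-0.0005,-0.0005,0.0605,0,0,-0.4],[255,-0.0005,-0.0005,0.0605,0,0,-0.4]],
  ],
  newtons=40,
)

```text
clock: 15.12
tcp_pos: [0.6241, -0.0856, 0.0696]
orientation: [0.001, 0.352, 0.936, 0.0]
wrist_force: [-0.6, 0.3, 5.2]
finger_gap: 0.0194
grip_force: 40.5
```

```bash
python3 - <<'E'
from h import *
go(420,-391,-1,190)
E
```

```text
other turn -130.24
shift [-0.0481, -0.3641, -0.1207] turn [0.09, 0.05, 49.76] | tcp [0.6241, -0.0856, 0.0696] j6 0.46 t 15.12
```

```bash
python3 - <<'E'
from h import *
go(418,-391,88.5,190)
E
```

```text
other turn 140.26
shift [-0.0466, -0.3654, -0.1207] turn [0.03, 0.1, -39.74] | tcp [0.6241, -0.0856, 0.0696] j6 0.46 t 15.12
```

Request:
drive_tool(
  deltas=[
    [[255,0,0,-0.015,0,0,0],[255,0,0,-0.03,0,0,0],[255,0,0,-0.07,0,0,0],[255,0,0,-0.12,0,0,0],[255,0,0,-0.12,0,0,0]],
  ],
)

```text
clock: 15.75
tcp_pos: [0.6262, -0.0861, 0.1946]
orientation: [0.005, 0.352, 0.936, 0.001]
wrist_force: [0.3, -0.5, -0.8]
finger_gap: 0.0194
grip_force: 39.8
```

```bash
python3 - <<'E'
from h import *
go(418,-391,88.5,190)
E
```

```text
other turn 140.27
shift [-0.0443, -0.3666, 0.0033] turn [0.09, 0.56, -39.73] | tcp [0.6262, -0.0861, 0.1946] j6 0.46 t 15.75
```

Request:
drive_tool(
  deltas=[
    [[255,-0.008,-0.06,0,0,0,-8],[255,-0.015,-0.12,0,0,0,-16],[255,-0.022,-0.18,0,0,0,-24],[255,-0.03,-0.24,0,0,0,-32],[255,-0.037,-0.3,0,0,0,-39.7],[255,-0.045,-0.366,0.003,0,0,-39.7],[255,-0.045,-0.366,0.003,0,0,-39.7],[255,-0.045,-0.366,0.003,0,0,-39.7],[255,-0.045,-0.366,0.003,0,0,-39.7]],
  ],
)

```text
clock: 16.88
tcp_pos: [0.4166, -0.3891, 0.1853]
orientation: [-0.0, 0.013, 1.0, 0.001]
wrist_force: [-0.1, 0.1, -1.0]
finger_gap: 0.0191
grip_force: 39.8
```

```bash
python3 - <<'E'
from h import *
go(418,-391,88.5,38)
E
```

```text
other turn -179.94
shift [-0.0015, -0.0021, 0.1473] turn [0.06, -0.01, 0.06] | tcp [0.4166, -0.3891, 0.1853] j6 -0.87 t 16.88
```

Request:
drive_tool(
  deltas=[
    [[255,-0.001,-0.002,0.06,0,0,0],[255,-0.001,-0.002,0.11,0,0,0],[255,-0.001,-0.002,0.147,0,0,0],[255,-0.001,-0.002,0.147,0,0,0],[130,-0.001,-0.002,0.147,0,0,0],[130,-0.001,-0.002,0.147,0,0,0],[130,-0.001,-0.002,0.147,0,0,0],[130,-0.001,-0.002,0.09,0,0,0],[130,-0.001,-0.002,0.03,0,0,0],[0,-0.001,-0.002,-0.01,0,0,0],[0,-0.001,-0.002,-0.01,0,0,0]],
  ],
)

```text
clock: 18.25
tcp_pos: [0.4185, -0.3944, 0.2004]
orientation: [0.003, 0.014, 1.0, -0.003]
wrist_force: [0.9, -0.2, -1.0]
finger_gap: 0.0761
grip_force: 0.0
```

```bash
python3 - <<'E'
from h import *
go(624.6,20,97.6,120)
p,W=grab("wrist");Z=W[...,2]*1000
print(rect(W,(p.max(2)<60)&(Z>8)&(Z<58)&(W[...,0]<.53)&(W[...,0]>.37)&(abs(W[...,1]+.39)<.05)))
E
```

```text
other turn 170.85
shift [-0.1944, 0.4204, 0.0788] turn [-0.39, 0.3, -9.15] | tcp [0.4185, -0.3944, 0.2004] j6 -0.87 t 18.25
(array([ 418. , -390.1]), array([64.2, 63.8]), 88.2, 13.0, 3580)
```

Request:
drive_tool(
  deltas=[
    [[0,-0.028,0.06,0,0,0,-5],[0,-0.055,0.12,0,0,0,-9],[0,-0.083,0.18,0,0,0,-9],[0,-0.111,0.24,0,0,0,-9],[0,-0.139,0.3,0,0,0,-9],[0,-0.166,0.36,0,0,0,-9.1],[0,-0.194,0.42,0.03,0,0,-9.1],[0,-0.194,0.42,0.06,0,0,-9.1],[0,-0.194,0.42,0.075,0,0,-9.1],[0,-0.194,0.42,0.075,0,0,-9.1],[0,-0.194,0.42,0.075,0,0,-9.1]],
  ],
)

```text
clock: 19.68
tcp_pos: [0.6222, 0.0211, 0.1215]
orientation: [0.0, -0.065, 0.998, 0.0]
wrist_force: [-0.6, -0.2, -0.6]
finger_gap: 0.0853
grip_force: 0.0
```

```bash
python3 - <<'E'
from h import *
go(624.6,20,97.5,68.5)
E
```

```text
other turn 179.97
shift [-0.0021, -0.0014, 0.053] turn [-0.0, 0.05, -0.03] | tcp [0.6222, 0.0211, 0.1215] j6 -0.23 t 19.68
```

Request:
drive_tool(
  deltas=[
    [[0,-0.002,-0.001,0.03,0,0,0],[0,-0.002,-0.0013,0.053,0,0,0],[0,-0.002,-0.0013,0.053,0,0,0],[255,-0.002,-0.0013,0.053,0,0,0],[255,-0.002,-0.0013,0.053,0,0,0],[255,-0.002,-0.0013,0.053,0,0,0],[255,-0.002,-0.0013,0.053,0,0,0],[255,-0.002,-0.0013,0.053,0,0,0],[255,-0.002,-0.0013,0.053,0,0,0],[255,-0.002,-0.0013,0.053,0,0,0]],
  ],
)

```text
clock: 20.92
tcp_pos: [0.6249, 0.021, 0.0684]
orientation: [0.001, -0.066, 0.998, -0.0]
wrist_force: [-0.4, -1.8, 6.1]
finger_gap: 0.0193
grip_force: 40.0
```

Request:
drive_tool(
  deltas=[
    [[255,0,0,-0.015,0,0,0],[255,0,0,-0.03,0,0,0],[255,0,0,-0.07,0,0,0],[255,0,0,-0.12,0,0,0],[255,0,0,-0.12,0,0,0]],
  ],
)

```text
clock: 21.55
tcp_pos: [0.6267, 0.0217, 0.1935]
orientation: [0.004, -0.066, 0.998, -0.0]
wrist_force: [0.5, 0.0, -0.3]
finger_gap: 0.0189
grip_force: 39.9
```

```bash
python3 - <<'E'
from h import *
go(485,-391,88.5,190)
E
```

```text
other turn -170.91
shift [0.195, -0.3904, 0.002] turn [0.0, 0.5, 9.09] | tcp [0.6267, 0.0217, 0.1935] j6 -0.23 t 21.55
```

Request:
drive_tool(
  deltas=[
    [[255,0.028,-0.055,0,0,0,4],[255,0.055,-0.11,0,0,0,9],[255,0.083,-0.165,0,0,0,9],[255,0.11,-0.22,0,0,0,9],[255,0.139,-0.28,0,0,0,9],[255,0.166,-0.33,0,0,0,9],[255,0.195,-0.389,0.002,0,0,9],[255,0.195,-0.389,0.002,0,0,9],[255,0.195,-0.389,0.002,0,0,9],[255,0.195,-0.389,0.002,0,0,9]],
  ],
)

```text
clock: 22.8
tcp_pos: [0.4826, -0.3883, 0.1853]
orientation: [-0.0, 0.012, 1.0, 0.001]
wrist_force: [-0.1, -0.3, -1.3]
finger_gap: 0.019
grip_force: 40.0
```

```bash
python3 - <<'E'
from h import *
go(484,-391,88.5,38)
E
```

```text
other turn -179.83
shift [-0.0015, -0.0029, 0.1473] turn [0.08, -0.02, 0.17] | tcp [0.4826, -0.3883, 0.1853] j6 -0.78 t 22.8
```

Request:
drive_tool(
  deltas=[
    [[255,-0.001,-0.002,0.06,0,0,0],[255,-0.001,-0.002,0.11,0,0,0],[255,-0.001,-0.002,0.147,0,0,0],[255,-0.001,-0.002,0.147,0,0,0],[130,-0.001,-0.002,0.147,0,0,0],[130,-0.001,-0.002,0.147,0,0,0],[130,-0.001,-0.002,0.147,0,0,0],[130,-0.001,-0.002,0.09,0,0,0],[130,-0.001,-0.002,0.03,0,0,0],[0,-0.001,-0.002,-0.01,0,0,0],[0,-0.001,-0.002,-0.01,0,0,0]],
  ],
)

```text
clock: 24.18
tcp_pos: [0.4848, -0.3939, 0.2005]
orientation: [0.003, 0.013, 1.0, -0.003]
wrist_force: [-0.3, -0.3, -0.2]
finger_gap: 0.0763
grip_force: 0.0
```

```bash
python3 - <<'E'
from h import *
p,W=grab("wrist","w6");Z=W[...,2]*1000
for a,b in ((.38,.451),(.453,.525)): print(rect(W,(p.max(2)<60)&(Z>8)&(Z<58)&(W[...,0]<b)&(W[...,0]>a)&(abs(W[...,1]+.39)<.05)))
p,W=grab("top");Z=W[...,2]*1000
cv2.imwrite("pics/t3.png",p[:,:,::-1])
v,u=np.mgrid[:480,:640];box=lambda a,b,c,d:(u>=a)&(u<c)&(v>=b)&(v<d)
H=cv2.cvtColor(p,cv2.COLOR_RGB2HSV).astype(int)
y=(H[...,1]>130)&(abs(H[...,0]-28)<8); r=(H[...,1]>130)&((H[...,0]<8)|(H[...,0]>172)); A=box(120,120,246,300)
print("R",rect(W,A&r&(Z>4)&(Z<25)),rect(W,box(190,130,246,200)&(Z>42)&r),"Y",rect(W,A&y&(Z>4)&(Z<25)))
cv2.imwrite("pics/cc.png",np.hstack([cv2.resize(p[110:310,60:360,::-1],(400,300)),cv2.resize(cv2.imread("pics/w6.png"),(400,300))]))
go(560,280,97,220)
E
```

```text
(array([ 418.7, -389.4]), array([65.6, 64.5]), 89.9, 13.1, 4295)
(array([ 483.5, -389. ]), array([64. , 61.7]), 89.0, 18.3, 3428)
R (array([658. , 261.6]), array([67.8, 67.2]), 14.4, 10.9, 572) (array([658.4, 261.6]), array([27.8, 26.1]), 14.0, 51.2, 94) Y (array([551.2, 343.3]), array([67.9, 68.1]), 31.9, 10.6, 607)
other turn 171.55
shift [-0.0599, 0.6739, -0.0244] turn [-0.03, 0.04, -8.45] | tcp [0.4831, -0.3922, 0.1959] j6 -0.79 t 24.27
```

View pics/cc.png

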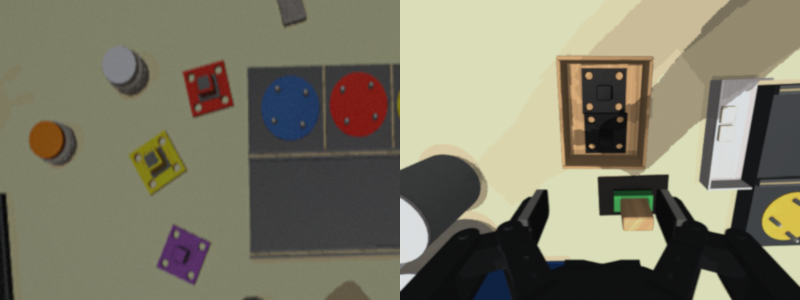

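The left crop shows red boss (208,88), yellow boss (157,162) and the three pots undisturbed. The right crop shows both masks in the crate at (605,110), chips in the tray at (728,120) and the scraper standing on the mat. Next is the red boss.

```bash
python3 - <<'E'
from h import *
go(640,262,104.3,200)
E
```

```text
other turn 164.25
shift [-0.1403, 0.658, -0.0043] turn [-0.04, 0.04, -15.75] | tcp [0.4831, -0.3922, 0.1959] j6 -0.79 t 24.27
```

Request:
drive_tool(
  deltas=[
    [[0,-0.013,0.06,0,0,0,-5],[0,-0.026,0.12,0,0,0,-10],[0,-0.038,0.18,0,0,0,-15.7],[0,-0.051,0.24,0,0,0,-15.7],[0,-0.064,0.3,0,0,0,-15.7],[0,-0.077,0.36,0,0,0,-15.7],[0,-0.09,0.42,0,0,0,-15.7],[0,-0.102,0.48,0,0,0,-15.7],[0,-0.115,0.54,0,0,0,-15.7],[0,-0.128,0.6,-0.004,0,0,-15.7],[0,-0.14,0.658,-0.004,0,0,-15.7],[0,-0.14,0.658,-0.004,0,0,-15.7]],
  ],
)

```text
clock: 25.78
tcp_pos: [0.6384, 0.2663, 0.1961]
orientation: [-0.002, -0.127, 0.992, 0.0]
wrist_force: [-0.9, -0.2, -0.1]
finger_gap: 0.0854
grip_force: 0.0
```

Request:
drive_tool(
  deltas=[
    [[0,0,0,0,0,0,0],[0,0,0,0,0,0,0],[0,0,0,0,0,0,0]],
  ],
)

```text
clock: 26.15
tcp_pos: [0.6396, 0.2607, 0.1999]
orientation: [-0.0, -0.123, 0.992, 0.0]
wrist_force: [0.9, -0.9, 0.8]
finger_gap: 0.0856
grip_force: 0.0
```

```bash
python3 - <<'E'
from h import *
p,W=grab("wrist","w7");Q=W*1000;Z=Q[...,2]
H=cv2.cvtColor(p,cv2.COLOR_RGB2HSV).astype(int)
r=(H[...,1]>120)&((H[...,0]<8)|(H[...,0]>172));n=np.hypot(Q[...,0]-657,Q[...,1]-262)<60
print("plate",rect(W,n&(Z>5)&(Z<16)&r),"stem",rect(W,n&(Z>45)&(Z<60)))
go(656,262,104.3,90)
E
```

```text
plate (array([654.6, 263.8]), array([67.6, 67.3]), 14.3, 9.8, 2508) stem (array([654.3, 264.4]), array([25.3, 25.5]), 14.6, 52.3, 805)
other turn 179.86
shift [-0.016, -0.003, 0.11] turn [0.02, 0.02, -0.14] | tcp [0.6397, 0.2609, 0.2] j6 0.02 t 26.2
```

Request:
drive_tool(
  deltas=[
    [[0,-0.015,-0.0005,0.06,0,0,0],[0,-0.015,-0.0005,0.11,0,0,0],[0,-0.015,-0.0005,0.15,0,0,-0.1],[0,-0.015,-0.0005,0.173,0,0,-0.1],[0,-0.015,-0.0005,0.173,0,0,-0.1],[255,-0.015,-0.0005,0.173,0,0,-0.1],[255,-0.015,-0.0005,0.173,0,0,-0.1],[255,-0.015,-0.0005,0.173,0,0,-0.1],[255,-0.015,-0.0005,0.173,0,0,-0.1],[255,-0.015,-0.0005,0.173,0,0,-0.1],[255,-0.015,-0.0005,0.173,0,0,-0.1],[255,-0.015,-0.0005,0.173,0,0,-0.1]],
  ],
  newtons=50,
)

```text
clock: 27.7
tcp_pos: [0.6553, 0.2657, 0.0282]
orientation: [0.001, -0.125, 0.992, 0.0]
wrist_force: [0.7, -0.7, 5.9]
finger_gap: 0.0252
grip_force: 51.5
```

Request:
drive_tool(
  deltas=[
    [[255,0,0,-0.03,0,0,0],[255,0,0,-0.08,0,0,0],[255,0,0,-0.14,0,0,0],[255,0,0,-0.14,0,0,0],[255,0,0,-0.14,0,0,0]],
  ],
)

```text
clock: 28.32
tcp_pos: [0.6537, 0.2654, 0.1657]
orientation: [-0.001, -0.125, 0.992, 0.0]
wrist_force: [0.3, -0.2, -2.7]
finger_gap: 0.0254
grip_force: 50.5
```

```bash
python3 - <<'E'
from h import *
go(624.5,20.2,97.4,150)
E
```

```text
other turn -173.03
shift [0.0891, -0.2303, 0.0157] turn [0.02, -0.07, 6.97] | tcp [0.6537, 0.2654, 0.1657] j6 0.02 t 28.32
```

Request:
drive_tool(
  deltas=[
    [[255,0.022,-0.055,0,0,0,3],[255,0.044,-0.11,0,0,0,7],[255,0.066,-0.165,0,0,0,7],[255,0.088,-0.23,0.01,0,0,7],[255,0.088,-0.23,0.035,0,0,7],[255,0.088,-0.23,0.045,0,0,7],[255,0.088,-0.23,0.045,0,0,7],[255,0.088,-0.23,0.045,0,0,7]],
  ],
)

```text
clock: 29.32
tcp_pos: [0.6263, 0.0221, 0.1217]
orientation: [0.0, -0.065, 0.998, 0.0]
wrist_force: [0.5, 0.4, -1.6]
finger_gap: 0.0253
grip_force: 50.6
```

```bash
python3 - <<'E'
from h import *
go(625.6,20.4,97.4,93)
p,W=grab("top");Q=W*1000;Z=Q[...,2]
H=cv2.cvtColor(p,cv2.COLOR_RGB2HSV).astype(int)
r=(H[...,1]>120)&((H[...,0]<8)|(H[...,0]>172));n=np.hypot(Q[...,0]-627,Q[...,1]-19)<60
print("plate",rect(W,n&(Z>85)&(Z<125)&r))
p,W=grab("wrist","w8");Q=W*1000;Z=Q[...,2]
H=cv2.cvtColor(p,cv2.COLOR_RGB2HSV).astype(int)
r=(H[...,1]>120)&((H[...,0]<8)|(H[...,0]>172));n=np.hypot(Q[...,0]-625,Q[...,1]-20)<60
print("platew",rect(W,n&(Z>70)&(Z<125)&r))
E
```

```text
other turn -179.94
shift [0.0009, -0.0016, 0.0287] turn [0.02, 0.01, 0.06] | tcp [0.6263, 0.0221, 0.1217] j6 -0.22 t 29.32Traceback (most recent call last):
  File "<stdin>", line 6, in <module>
  File "h.py", line 17, in rect
    n,l,s,_=cv2.connectedComponentsWithStats(m); m=(l==1+s[1:,4].argmax())
                                                         ~~~~~~~~~~~~~~^^
ValueError: attempt to get argmax of an empty sequence
```

```bash
python3 - <<'E'
from h import *
p,W=grab("wrist","w8");Q=W*1000;Z=Q[...,2]
H=cv2.cvtColor(p,cv2.COLOR_RGB2HSV).astype(int)
r=(H[...,1]>120)&((H[...,0]<8)|(H[...,0]>172));n=np.hypot(Q[...,0]-625,Q[...,1]-20)<60
m=n&(Z>70)&(Z<125)&r
print("platew",rect(W,m)); print(np.nanpercentile(Z[m],[2,50,98]))
print("studs",studs(W,(624.5,20.2),p,60))
E
```

```text
platew (array([614.9,  21.5]), array([47. , 68.3]), 7.7, 103.7, 7040)
[ 95.73599287 103.78441569 122.29467607]
studs [[602.9, -4.7, 58.3, 80.0], [597.2, 38.9, 58.3, 79.0]]
```

View pics/w8.png

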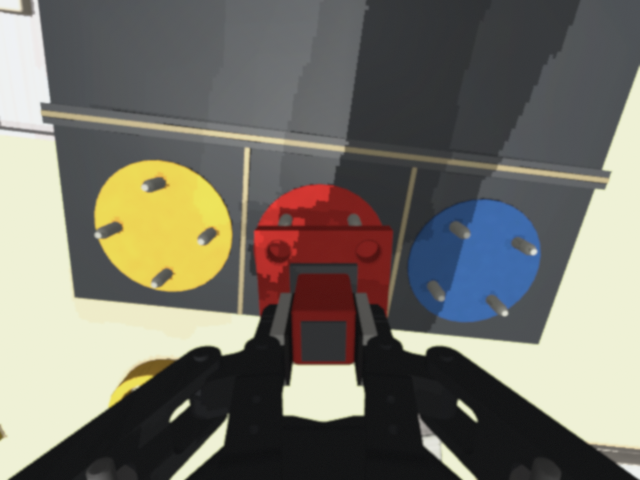

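The view shows the red boss held above its mount: holes at (279,250) and (368,250), studs at (285,220) and (353,220). I'll shift slightly and lower, watching the force.

Request:
drive_tool(
  deltas=[
    [[255,0.001,-0.0022,0.01,0,0,0],[255,0.001,-0.0022,0.02,0,0,0],[255,0.001,-0.0022,0.028,0,0,0],[255,0.001,-0.0022,0.034,0,0,0],[255,0.001,-0.0022,0.038,0,0,0],[255,0.001,-0.0022,0.038,0,0,0]],
  ],
)

```text
clock: 30.18
tcp_pos: [0.6251, 0.0185, 0.0832]
orientation: [-0.0, -0.064, 0.998, 0.0]
wrist_force: [1.3, 0.5, -2.1]
finger_gap: 0.0251
grip_force: 50.7
```

Request:
drive_tool(
  deltas=[
    [[255,0,0,0.005,0,0,0],[255,0,0,0.009,0,0,0],[255,0,0,0.012,0,0,0],[255,0,0,0.013,0,0,0],[255,0,0,0.013,0,0,0]],
  ],
)

```text
clock: 30.8
tcp_pos: [0.6253, 0.0186, 0.0706]
orientation: [0.0, -0.064, 0.998, 0.0]
wrist_force: [-0.4, 0.2, -3.1]
finger_gap: 0.025
grip_force: 50.6
```

Request:
drive_tool(
  deltas=[
    [[0,0,0,0.0005,0,0,0],[0,0,0,0.0005,0,0,0],[0,0,0,0.0005,0,0,0],[0,0,0,0.0005,0,0,0],[0,0,0,-0.03,0,0,0],[0,0,0,-0.08,0,0,0],[0,0,0,-0.13,0,0,0],[0,0,0,-0.13,0,0,0]],
  ],
)

```text
clock: 31.8
tcp_pos: [0.6281, 0.0183, 0.2059]
orientation: [0.005, -0.064, 0.998, -0.001]
wrist_force: [0.8, -0.4, -0.2]
finger_gap: 0.0857
grip_force: 0.0
```

```bash
python3 - <<'E'
from h import *
p,W=grab("wrist","w9");Q=W*1000;Z=Q[...,2]
H=cv2.cvtColor(p,cv2.COLOR_RGB2HSV).astype(int)
r=(H[...,1]>120)&((H[...,0]<8)|(H[...,0]>172));n=np.hypot(Q[...,0]-625,Q[...,1]-20)<60
m=n&(Z>47)&(Z<64)&r; q=Q[m]
print("plate",rect(W,m),"tilt/mean",np.linalg.lstsq(np.c_[q[:,:2]-[625,20],np.ones(len(q))],q[:,2],rcond=None)[0])
print("stem",rect(W,n&(Z>85)&(Z<110)))
p,W=grab("top","t4");Q=W*1000;Z=Q[...,2]
H=cv2.cvtColor(p,cv2.COLOR_RGB2HSV).astype(int)
y=(H[...,1]>130)&(abs(H[...,0]-28)<8)&(Q[...,1]>220)&(Q[...,1]<420)&(Z<25)&(Z>4)
print("Y",rect(W,y))
go(540,342,122,200)
E
```

```text
plate (array([624.5,  19.7]), array([68. , 68.1]), 7.6, 51.8, 3392) tilt/mean [-2.62560478e-03  1.88005446e-04  5.19593582e+01]
stem (array([624. ,  19.6]), array([25.6, 25.9]), 7.8, 94.4, 1087)
Y (array([541.3, 367.9]), array([67.7, 67.9]), 31.5, 10.9, 608)
other turn 155.36
shift [0.0435, 0.3318, 0.0009] turn [-0.02, 0.08, -24.64] | tcp [0.6256, 0.0185, 0.201] j6 -0.23 t 31.9
```

Red is seated flat (plate top at 52 mm). The yellow boss has been knocked aside to (541,368), so I'll go to its new place.

```bash
python3 - <<'E'
from h import *
go(525,362,121.5,200)
E
```

```text
other turn 155.86
shift [0.0558, 0.3536, 0.0009] turn [-0.02, 0.08, -24.14] | tcp [0.6256, 0.0185, 0.201] j6 -0.23 t 31.9
```

Request:
drive_tool(
  deltas=[
    [[0,0.009,0.06,0,0,0,-5],[0,0.018,0.12,0,0,0,-10],[0,0.028,0.18,0,0,0,-15],[0,0.038,0.24,0,0,0,-20],[0,0.047,0.3,0,0,0,-24.1],[0,0.056,0.354,0.001,0,0,-24.1],[0,0.056,0.354,0.001,0,0,-24.1],[0,0.056,0.354,0.001,0,0,-24.1],[0,0.056,0.354,0.001,0,0,-24.1],[0,0.056,0.354,0.001,0,0,-24.1]],
  ],
)

```text
clock: 33.15
tcp_pos: [0.525, 0.361, 0.1995]
orientation: [-0.0, -0.27, 0.963, 0.0]
wrist_force: [-0.6, -0.7, 0.3]
finger_gap: 0.0853
grip_force: 0.0
```

```bash
python3 - <<'E'
from h import *
p,W=grab("wrist","w10");Q=W*1000;Z=Q[...,2]
H=cv2.cvtColor(p,cv2.COLOR_RGB2HSV).astype(int)
r=(H[...,1]>120)&(abs(H[...,0]-28)<8);n=np.hypot(Q[...,0]-539,Q[...,1]-369)<60
print("plate",rect(W,n&(Z>5)&(Z<16)&r),"stem",rect(W,n&(Z>45)&(Z<60)))
go(538.5,369.5,121.5,27)
E
```

```text
plate (array([529. , 342.4]), array([23.3, 29. ]), 33.2, 9.6, 303) stem (array([538.2, 370.5]), array([26.7, 25.4]), 31.6, 52.4, 826)
other turn 179.84
shift [-0.0158, 0.0001, 0.1727] turn [0.01, 0.01, -0.16] | tcp [0.525, 0.3612, 0.1997] j6 -0.07 t 33.2
```

Request:
drive_tool(
  deltas=[
    [[0,-0.016,0.001,0.06,0,0,0],[0,-0.016,0.001,0.11,0,0,0],[0,-0.016,0.001,0.15,0,0,-0.1],[0,-0.016,0.001,0.173,0,0,-0.1],[0,-0.016,0.001,0.173,0,0,-0.1],[255,-0.016,0.001,0.173,0,0,-0.1],[255,-0.016,0.001,0.173,0,0,-0.1],[255,-0.016,0.001,0.173,0,0,-0.1],[255,-0.016,0.001,0.173,0,0,-0.1],[255,-0.016,0.001,0.173,0,0,-0.1],[255,-0.016,0.001,0.173,0,0,-0.1],[255,-0.016,0.001,0.173,0,0,-0.1]],
  ],
)

```text
clock: 34.7
tcp_pos: [0.5385, 0.3721, 0.0281]
orientation: [0.001, -0.272, 0.962, 0.0]
wrist_force: [1.2, 0.2, 5.8]
finger_gap: 0.0248
grip_force: 51.4
```

Request:
drive_tool(
  deltas=[
    [[255,0,0,-0.03,0,0,0],[255,0,0,-0.08,0,0,0],[255,0,0,-0.14,0,0,0],[255,0,0,-0.15,0,0,0],[255,0,0,-0.15,0,0,0]],
  ],
)

```text
clock: 35.33
tcp_pos: [0.5376, 0.3718, 0.1768]
orientation: [0.0, -0.272, 0.962, 0.0]
wrist_force: [0.1, -0.6, -3.2]
finger_gap: 0.025
grip_force: 50.5
```

```bash
python3 - <<'E'
from h import *
go(623.3,-86.2,138.7,175)
E
```

```text
other turn 162.87
shift [0.1667, -0.4351, 0.0015] turn [0.01, 0.06, -17.13] | tcp [0.5376, 0.3718, 0.1768] j6 -0.07 t 35.33
```

Request:
drive_tool(
  deltas=[
    [[255,0.021,-0.055,0,0,0,-3],[255,0.042,-0.11,0,0,0,-6],[255,0.063,-0.165,0,0,0,-9],[255,0.084,-0.22,0,0,0,-12],[255,0.105,-0.275,0,0,0,-17.1],[255,0.126,-0.33,0,0,0,-17.1],[255,0.147,-0.385,0,0,0,-17.1],[255,0.167,-0.435,0,0,0,-17.1],[255,0.167,-0.435,0.02,0,0,-17.1],[255,0.167,-0.435,0.054,0,0,-17.1],[255,0.167,-0.435,0.054,0,0,-17.1],[255,0.167,-0.435,0.054,0,0,-17.1]],
  ],
)

```text
clock: 36.83
tcp_pos: [0.6223, -0.086, 0.1218]
orientation: [-0.001, -0.412, 0.911, 0.001]
wrist_force: [0.4, -1.0, -1.3]
finger_gap: 0.0251
grip_force: 50.4
```

```bash
python3 - <<'E'
from h import *
go(623.3,-86.2,138.7,93)
p,W=grab("wrist","w11");Q=W*1000;Z=Q[...,2]
H=cv2.cvtColor(p,cv2.COLOR_RGB2HSV).astype(int)
r=(H[...,1]>120)&(abs(H[...,0]-28)<8);n=np.hypot(Q[...,0]-623,Q[...,1]+86)<60
m=n&(Z>70)&(Z<125)&r
print("platew",rect(W,m)); q=Q[m&(Z<108)]
a=np.radians(48.7);ex=np.array([np.cos(a),np.sin(a)]);ey=np.array([-ex[1],ex[0]])
for e in (ex,ey): print("extent along",np.round(e,2),np.percentile(q[:,:2]@e,[.3,99.7]),"mount",np.array([623.3,-86])@e)
print("studs",studs(W,(623.3,-86),p,60))
E
```

```text
other turn 179.98
shift [-0.0006, -0.0009, 0.0288] turn [0.13, -0.04, -0.02] | tcp [0.6223, -0.086, 0.1218] j6 -1.11 t 36.83
platew (array([608.9, -99.2]), array([32.5, 68.1]), 48.9, 103.5, 3498)
extent along [0.66 0.75] [311.24794625 352.04178204] mount 346.7703241587499
extent along [-0.75  0.66] [-556.71310248 -489.17421656] mount -525.023077857379
studs [[622.4, -120.6, 57.0, 37.0], [589.2, -91.4, 57.3, 36.0]]
```

View pics/w11.png

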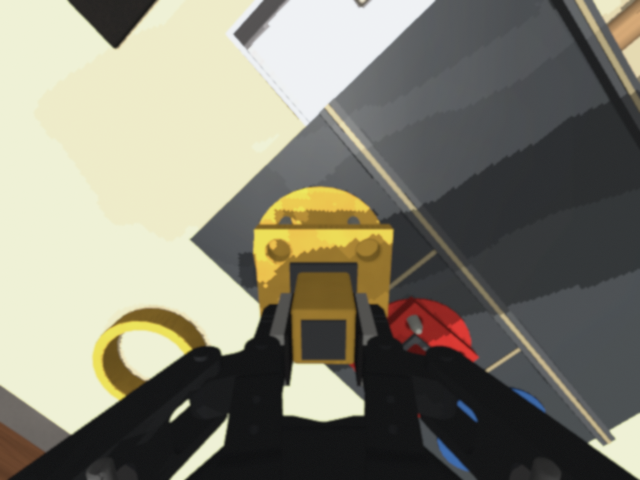

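The boss is above the yellow mount: holes at (279,247) and (368,247), studs at (285,217) and (353,217). It is offset about 2 mm. I'll lower it.

Request:
drive_tool(
  deltas=[
    [[255,-0.0008,-0.0021,0.01,0,0,0],[255,-0.0008,-0.0021,0.02,0,0,0],[255,-0.0008,-0.0021,0.028,0,0,0],[255,-0.0008,-0.0021,0.034,0,0,0],[255,-0.0008,-0.0021,0.038,0,0,0],[255,-0.0008,-0.0021,0.038,0,0,0]],
  ],
)

```text
clock: 37.62
tcp_pos: [0.6248, -0.0871, 0.0842]
orientation: [-0.0, -0.412, 0.911, 0.0]
wrist_force: [0.1, 1.1, -2.0]
finger_gap: 0.0248
grip_force: 50.5
```

Request:
drive_tool(
  deltas=[
    [[255,0,0,0.005,0,0,0],[255,0,0,0.009,0,0,0],[255,0,0,0.012,0,0,0],[255,0,0,0.0135,0,0,0],[255,0,0,0.0135,0,0,0]],
  ],
)

```text
clock: 38.25
tcp_pos: [0.625, -0.0872, 0.0709]
orientation: [-0.0, -0.412, 0.911, 0.0]
wrist_force: [0.6, -0.2, -1.7]
finger_gap: 0.0251
grip_force: 50.5
```

Release, lift and move back clear so the final check has a full view.

Request:
drive_tool(
  deltas=[
    [[0,0,0,0.0005,0,0,0],[0,0,0,0.0005,0,0,0],[0,0,0,0.0005,0,0,0],[0,0,0,0.0005,0,0,0],[0,0,0,-0.03,0,0,0],[0,0,0,-0.08,0,0,0],[0,0,0,-0.14,0,0,0],[0,0.04,0,-0.15,0,0,0],[0,0.08,0,-0.15,0,0,0],[0,0.12,0,-0.15,0,0,0],[0,0.12,0,-0.15,0,0,0]],
  ],
)

```text
clock: 39.62
tcp_pos: [0.5444, -0.179, 0.2214]
orientation: [0.0, -0.41, 0.912, 0.0]
wrist_force: [1.1, 0.8, 0.2]
finger_gap: 0.0856
grip_force: 0.0
```

```bash
python3 - <<'E'
from h import *
p,W=grab("wrist","w12")
for nm,(x,y),h in (("yel",(623.3,-86.5),28),("red",(624.5,20),0)):
    Q=W*1000;Z=Q[...,2];H=cv2.cvtColor(p,cv2.COLOR_RGB2HSV).astype(int)
    m=(np.hypot(Q[...,0]-x,Q[...,1]-y)<52)&(Z>47)&(Z<66)&(H[...,1]>120); q=Q[m]
    print(nm,rect(W,m),np.linalg.lstsq(np.c_[q[:,:2]-[x,y],np.ones(len(q))],q[:,2],rcond=None)[0])
t,_=grab("top","t5")
cv2.imwrite("pics/fin.png",np.hstack([cv2.resize(t[:,:,::-1],(400,300)),cv2.resize(p[:,:,::-1],(400,300))]))
Q=_*1000
print("handle",rect(_,(Q[...,2]>74)&(Q[...,2]<95)&(abs(Q[...,0]-603)<40)&(abs(Q[...,1]+344)<50)))
E
```

```text
yel (array([623.1, -86.6]), array([68.7, 68.2]), 48.4, 51.8, 2159) [1.24048421e-03 4.13328972e-03 5.22788158e+01]
red (array([624. ,  19.6]), array([69.3, 69.7]), 7.1, 51.9, 1828) [1.20798872e-02 2.10789902e-02 5.28741542e+01]Traceback (most recent call last):
  File "<stdin>", line 10, in <module>
  File "h.py", line 17, in rect
    n,l,s,_=cv2.connectedComponentsWithStats(m); m=(l==1+s[1:,4].argmax())
                                                         ~~~~~~~~~~~~~~^^
ValueError: attempt to get argmax of an empty sequence
```

View pics/fin.png

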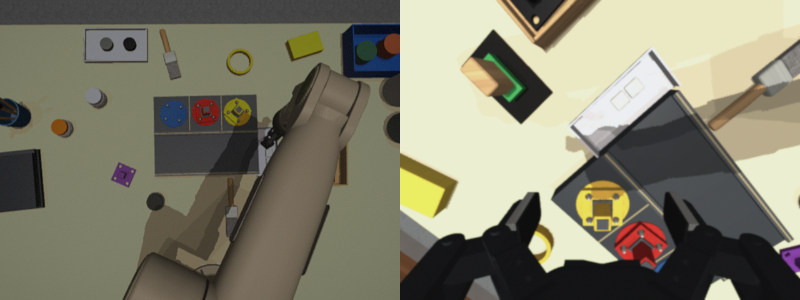

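Both bosses are seated flat at (205,112) and (238,112), with plate tops at 52 mm. The chips are in the tray, the scraper stands mid-mat, the pots are upright and the gripper is clear. Handing in.

```bash
python3 -c "
from workcell import *
print(hand_in())"
```

```text
the job is handed in; nothing more can be done
None
```

The job is handed in, with no verdict returned: both chips are in the tray, the scraper stands mid-mat, both masks are in the crate, and the red and yellow bosses sit flat on their mounts with no pot knocked over.

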